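Set the spring tester: draw the gauge bar to its line, ratchet three clicks and hold

ROBOT

A 6-joint arm with a two-finger parallel gripper is mounted at the origin on a cart in front of the work surface, level with it; the furniture and walls round the work are solid. World frame = base frame: x ahead of the robot, y to its left, z up, the work surface at z = 0. Lengths are in mm, angles in degrees, forces in N, time in s.
With the tool pointing down it reaches from about 300 to 850 mm from the base axis. Payload 4.2 kg.
Tool frame: the origin (TCP) lies on the centre line of the jaws, within the pads' length; the fingertips stand 14 mm ahead of it and the grasp point (between the pads) lies 5 mm behind it (env.finger_overhang is the z of the fingertips in the tool frame, in mm); z points along the fingers, y is the line along which they close (so a half turn about z gives the same grasp; the last joint's range is limited). The gripper opens to 91 mm and grips with 3 to 60 N. Pads are 32 mm wide; open, the fingers measure 118 mm over their backs; the gripper's body (76 mm by 178 mm) begins 60 mm behind the grasp point.
Start: joints at [-73.625, 18.312, 89.639, -0, 72.044, -1.146], TCP at [173.11, -548.338, 227.976] pointing down, gripper open.
Joint ranges: [-177.97, 177.97], [-48.28, 115.42], [12.27, 149.76], [-77.06, 257.06], [2.81, 150.46], [-146.56, 146.56]. Speed limits (degrees/s): [147.25, 147.25, 180, 180, 180, 180].

INTERFACE

Orientations are given as [roll, pitch, yaw] about the fixed x, y, z axes, in that order (R = Rz(yaw) Ry(pitch) Rx(roll)).
In Python, from workcell import sensors, viewer, env gives the robot as it stands. The module is installed in compiled form; this text tells all that it offers.
- The arm moves only by the tool step_arm, never from a script. Its argument "plan" is one flat list of numbers, 6 for each row, row after row: the shift along the tool's x, y, z in cm, then the turn, a rotation vector about the tool's x, y, z in rad. In form: [x, y, z, wx, wy, wz, x, y, z, wx, wy, wz, ...]. A call has 1 to 5 rows; each row shifts and turns the commanded pose from where the row before left it, along the tool's axes as they then stand; what a row does not reach is not made up. A row lasts 1/12 s, in which the tool goes at most 41.7 mm and 7.16 degrees, less where a joint would pass 70% of its speed; a pose out of reach is approached as far as the arm can. A call is refused whole if a number of a shift passes 4.17 or a number of a turn 0.125, either way. A call with a gripper value outside its range is refused whole. "hand" is the finger opening in cm, from 0 to 9.12, set as the call begins (left out, the last holds). The fingers move at their own pace and stop on an object; "newtons" is the grip in N (left out, the last holds). Time passes only in rows, so rows that do not move let the fingers close. It gives the time, the measured TCP pose, the force, the opening and the grip force at its end, in the units of the state.
- sensors.state(): the state, without advancing time (a new reading comes with each control period).
- viewer.grab_frame(name): name is "side" or "top"; returns a dict with "img" (400x640x3 uint8, red, green, blue), "fx", "fy", "cx", "cy" (pixels), "k1" (the pictures are not rectified: a ray, as slopes to the right and down, at radius r is drawn at 1 + k1 r^2 times it, then the intrinsics apply), "position" and "attitude" of the camera in the world. Camera axes: x right, y down, z forward; pixel columns grow to the right and rows downward; lengths in mm; the calibration is good to about 2 mm. A picture is of the moment at which its call begins. There is no depth.
- env.job_done(): hands the job in; it is judged then, once.
Trained networks look in a picture, given as the dict that the camera call returned (one of the last four; its "shot" number tells which), for a name from the list of things; names that differ only in an ending like _2 or _b are one class to them, and where a whole thing is asked for, a point or a joint stands for the part that bears it (a point fixed in the world has none). Each returns a list of dicts, best first, with "score" (0 to 1); they miss things now and then, are a little off and sometimes report something else, mostly with a low value. They report only what shows in the picture. A call takes as long as a camera call.
- viewer.boxes_of(name, picture): "location" ([column, row] in pixels, amid what is visible of it).
- viewer.pinpoint(name, picture): "location" ([column, row] in pixels: a listed point, or the origin of a listed thing).
The state is a dict: "time_s": time; "qpos": joint angles; "qvel": joint speeds; "effort": joint torques, N m; "ee_pos": TCP position; "ee_rot": TCP orientation; "force": force on the tool from outside, world axes, zero at the start; "torque": the same for the moment, N m; "gripper_width": finger opening in mm; "gripper_force": force on a finger pad.
Only numpy, scipy, OpenCV 4.12 (cv2) and the standard library are available. Lean on these libraries where they do the work, as an engineer would, in place of code of your own. Each camera call takes 0.05 s, during which the arm holds its last target. There are 200 camera calls.

TASK

Set up the spring tester: pull the drawbar out by its blue-capped post until its red line is level with the casing's mouth, and let go of it. Then push the red-knobbed ratchet lever clockwise (seen from above) exactly three clicks from rest, never a fourth, and finish while still holding the lever there, because it springs back if released. Leave the small things around the tester where they stand.

Things in the scene. Friction and masses are not known exactly. Their poses are not given: they have to be found in the camera images.
- tester: spring tester fixed to the worktop: grey plate 150 x 205 x 10 mm, blue gauge casing (130 x 44 mm, top 50 mm above the worktop) on its right, toothed wheel with lever on its left. Origin on the worktop under the plate; -x points to its front (robot's side), +y left, z up. Casing mouth, where the drawbar comes out: its front face, x = -50, y = -70 mm.
- drawbar (a joint): how far the sprung drawbar is out of the casing (it slides to the tester's -x), m: 0 right in, 0.060 end stop; starts 0 to 0.012. Aluminium bar 14 mm wide with thin black lines every 10 mm and one red line, which is level with the casing's mouth at 0.040. Pulling takes 5 to 9 N; a friction brake keeps it where it is left.
- drawbar_post (a point): the drawbar's handle: upright steel post 16 mm in diameter with a blue cap of 20 mm. The point is on its axis, 65 mm above the worktop; the post stands clear from 36 to 86 mm above the worktop (cap: top 6 mm), 45 mm in front of the casing's mouth when the bar is right in.
- lever: ratchet lever: steel wheel (81 mm across) with brass teeth 0.2 rad apart at its rear and a dark arm with a red knob. Origin on its upright axis, 10 mm above the worktop. At rest the arm points to the tester's -x, at a stop; it turns clockwise from above (knob from the front towards the tester's +y), up to 1.35 rad. A spring of 8 to 10 N at the knob returns it to rest if let go.
- lever_knob (a point): the red knob: upright post 16 mm in diameter, 100 mm from the lever's axis, clear from 40 to 86 mm above the worktop; the point is on its axis, 65 mm up. Each tooth that passes the pawl clicks: the push at the knob rises by 3 to 6 N, then drops by 4 to 8 N. Clicks are 20 mm of knob travel apart; the first comes 12 to 28 mm after rest.
- pawl (a point): brass pawl behind the wheel, 47 mm from the lever's axis, 33 mm above the worktop; its x axis points from the lever's axis to the pawl, z up. It is set within 0.08 rad either way of the tester's +x axis and stays so. Teeth pass it when the knob's y in this frame is 20, 39, 56.5, 72 and 84 mm (clicks 1 to 5).
- objective_can_0: orange canister with black cap, 36 x 36 x 57 mm, standing loose near the tester; origin at the centre of its underside. A bystander.
- eyepiece: black spare eyepiece, 35 x 39 x 40 mm, standing loose near the tester; origin at the centre of its underside. A bystander.
- filter_cube: black filter cube, 32 x 38 x 33 mm, standing loose near the tester; origin at the centre of its underside. A bystander.
- bottle_oil: small white bottle with black cap, 26 x 26 x 61 mm, standing loose near the tester; origin at the centre of its underside. A bystander.
- coverslips: small white box, 28 x 28 x 9 mm, standing loose near the tester; origin at the centre of its underside. A bystander.
- bulb_carton: small white and yellow carton, 38 x 38 x 62 mm, standing loose near the tester; origin at the centre of its underside. A bystander.

How it is judged (in metres and radians):
On the way, in this order (a step that is already met when the one before it is completed fails the run):
1. the drawbar's red line is level with the casing's mouth (within 4 mm) and the drawbar is let go (value of joint drawbar between 0.036 and 0.044 m and contact force between the fingers and anything else below 0.1 N), for 0.3 s.
2. the lever stands past the third click and short of the fourth, held by the fingers (y of lever_knob in the frame of pawl between 0.0575 and 0.0708 m and contact force between the fingers and lever above 1 N), for 0.3 s.
At the end, for the whole second after the job is handed in: The lever is held still by the fingers (contact over 1 N) with the third tooth past the pawl and the fourth not (knob's y in the pawl's frame 57.5 to 70.8 mm), and the drawbar is still at its red line within 5 mm (all of step 2 and value of joint drawbar between 0.035 and 0.045 m and angular speed of lever below 0.1 rad/s); the arm keeps its last pose, push and grip.
It fails at once if the lever is pushed past the fourth click (y of lever_knob in the frame of pawl above 0.073 m).
It fails at once if a bystander is disturbed (moved over 20 mm) (distance of any of objective_can_0, eyepiece, filter_cube, bottle_oil, coverslips, bulb_carton from where it was at the start of the episode above 0.02 m).
It also fails if it takes over 67 s, if anything falls off the work surface, if the arm or the gripper's body presses on something with over 40 N, if the wrist force passes 120 N, or if a joint passes its speed limit or range.

## Working session

There is one attempt and no reset: what is moved stays moved. The work goes in short steps, Python scripts to look and compute and a tool call to move; the robot and the scene stay as the last step left them, time stands still between calls to the robot, and variables do not carry over. Pictures are saved under pics/ and viewed, at most 10 in all, crops included, and the job is handed in when it is done.

Besides the shell and the picture viewer there is one more tool, called after "Call:" by a JSON object that holds its "name" and its "arguments". step_arm: Moves the arm, as the interface text tells. Its arguments: {"type":"object","properties":{"plan":{"type":"array","items":{"type":"number"}},"hand":{"type":"number"},"newtons":{"type":"number"}},"required":["plan"]}

```bash
mkdir -p pics
cat > h.py <<'E'
import numpy as np, cv2, json
from scipy.spatial.transform import Rotation as R
from workcell import sensors, viewer, env
def ray(f,px):
    K=np.array([[f['fx'],0,f['cx']],[0,f['fy'],f['cy']],[0,0,1.]])
    u=cv2.undistortPoints(np.array([[px]],float),K,np.array([f['k1'],0,0,0,0.]))[0,0]
    a=f['attitude']; a=np.array(a,float)
    M=a if a.shape==(3,3) else R.from_euler('xyz',a,degrees=True).as_matrix()
    return np.array(f['position'],float), M@np.array([u[0],u[1],1.])
def atz(f,px,z):
    p,d=ray(f,px); return p+d*(z-p[2])/d[2]
def tri(fs,pxs):
    A=np.zeros((3,3));b=np.zeros(3)
    for f,px in zip(fs,pxs):
        p,d=ray(f,px);d/=np.linalg.norm(d);P=np.eye(3)-np.outer(d,d);A+=P;b+=P@p
    return np.linalg.solve(A,b)
E
python3 - <<'E'
from h import *
F={n:viewer.grab_frame(n) for n in('side','top')}
for n,f in F.items():
    cv2.imwrite(f'pics/{n}0.png',f['img'][:,:,::-1]); print(n,f['position'],f['attitude'],f['fx'],f['k1'])
Z=dict(tester=0,drawbar_post=65,lever=10,lever_knob=65,pawl=33,objective_can_0=0,eyepiece=0,filter_cube=0,bottle_oil=0,coverslips=0,bulb_carton=0)
for k,z in Z.items():
    r={n:viewer.pinpoint(k,f) for n,f in F.items()}
    for n in r:
        for d in r[n][:2]: print(k,n,round(d['score'],2),np.round(d['location']),np.round(atz(F[n],d['location'],z)))
    if all(r.values()): print('   tri',np.round(tri(list(F.values()),[r[n][0]['location'] for n in F]),1))
print(sensors.state(),env.finger_overhang)
E
```

```text
side [190.09712552 374.20374535 701.67663035] [-131.23231779    0.41516154 -147.05691544] 509.5862303675246 -0.12498346601987889
top [ 481.37404146 -199.00066683  935.06573786] [-172.49089374   -1.16112927  -90.29123113] 414.05364381959623 -0.0629732661671271
tester side 0.63 [331. 255.] [ 533. -167.    0.]
tester top 0.55 [290. 234.] [ 535. -167.    0.]
   tri [ 534.4 -167.6   -1.7]
drawbar_post side 0.79 [402. 250.] [ 406. -190.   65.]
drawbar_post top 0.59 [302. 295.] [ 405. -195.   65.]
   tri [ 406.2 -194.1   61.2]
lever side 0.68 [312. 264.] [ 545. -122.   10.]
lever side 0.25 [345. 278.] [ 479. -128.   10.]
lever top 0.86 [272. 226.] [ 551. -128.   10.]
   tri [ 550.3 -127.6    1.6]
lever_knob side 0.74 [343. 280.] [457. -82.  65.]
lever_knob top 0.93 [249. 268.] [461. -86.  65.]
lever_knob top 0.22 [277. 204.] [ 594. -143.   65.]
   tri [460.1 -85.9  59.4]
pawl side 0.73 [399. 251.] [ 419. -214.   33.]
pawl side 0.55 [297. 237.] [ 594. -146.   33.]
pawl top 0.71 [280. 203.] [ 601. -147.   33.]
   tri [ 501.9 -170.5   72.7]
objective_can_0 side 0.81 [256. 234.] [ 687. -136.   
[... 896 characters left out ...]
7 -200.7   -6.7]
{'time_s': 1.2, 'qpos': array([-7.36272077e+01,  1.83119579e+01,  8.96406503e+01,  2.84912536e-03,
        7.20444993e+01, -1.14714791e+00]), 'qvel': array([ 0.01101037, -0.00562369,  0.03786762,  0.07340432,  0.06806415,
        0.05253014]), 'effort': array([ 7.14655880e-05, -4.12359345e+01, -2.32227069e+01,  7.27321487e-02,
        3.77648429e-02,  1.07890844e-05]), 'ee_pos': array([ 173.09989095, -548.32514971,  227.96414255]), 'ee_rot': array([ 1.79997054e+02, -2.65195433e-03,  1.75190620e+01]), 'force': array([ 0.0629125 , -0.46242105,  0.45490218]), 'torque': array([ 0.02738769,  0.03879895, -0.06151797]), 'gripper_force': 0.0, 'gripper_width': 91.66351848890804} 14.0
```

Run:
```python
import cv2
a=cv2.imread('pics/top0.png')[140:340,200:400];b=cv2.imread('pics/side0.png')[160:340,220:440]
a=cv2.resize(a,(400,400),interpolation=2);b=cv2.resize(b,(400,400*180//220),interpolation=2);b=cv2.copyMakeBorder(b,0,400-b.shape[0],0,0,0)
cv2.imwrite('pics/c0.png',cv2.hconcat([a,b]))
```

```text
(no output)
```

View pics/c0.png

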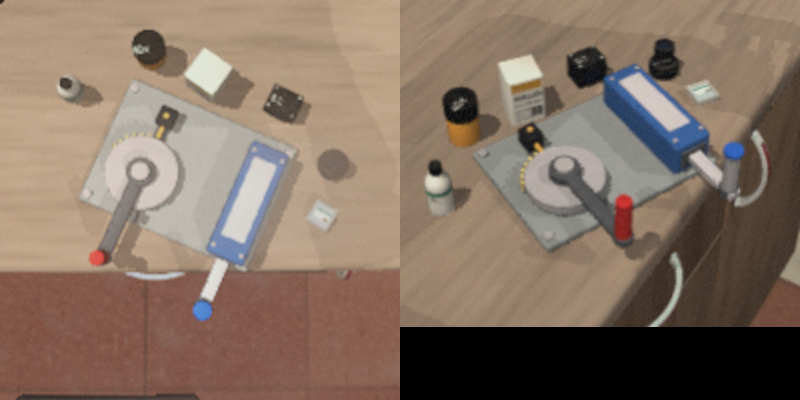

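The pictures show the tester yawed about -25°. The post is at top (302,295) and the knob at (249,268), and the bystanders are all well clear of both paths. I'll move above the post.

Call:
{"name": "step_arm", "arguments": {"plan": [3.0,-2.44,0.5,0,0,0,3.0,-2.44,0.5,0,0,0,3.0,-2.44,0.5,0,0,0,3.0,-2.44,0.5,0,0,0,3.0,-2.44,0.5,0,0,0], "hand": 6.0, "newtons": 30}}

```text
time_s: 1.62
ee_pos: [280.0, -385.3, 202.8]
ee_rot: [180.0, -0.0, 17.5]
force: [0.4, 0.2, -0.1]
gripper_width: 61.6
gripper_force: 0.0
```

Call:
{"name": "step_arm", "arguments": {"plan": [3.0,-2.44,0.5,0,0,0,3.0,-2.44,0.5,0,0,0,3.0,-2.44,0.5,0,0,0,3.0,-2.44,0.5,0,0,0,3.0,-2.44,0.5,0,0,0]}}

```text
time_s: 2.03
ee_pos: [386.5, -223.7, 178.0]
ee_rot: [180.0, -0.0, 17.5]
force: [1.3, -1.3, 0.4]
gripper_width: 60.2
gripper_force: 0.0
```

Call:
{"name": "step_arm", "arguments": {"plan": [3.0,-2.44,0,0,0,0,0,0,0,0,0,-0.118,0,0,0,0,0,-0.118,0,0,0,0,0,-0.118,0,0,0,0,0,-0.118]}}

```text
time_s: 2.45
ee_pos: [407.3, -192.6, 178.0]
ee_rot: [180.0, 0.0, 45.0]
force: [1.2, 0.2, -0.0]
gripper_width: 60.0
gripper_force: 0.0
```

Call:
{"name": "step_arm", "arguments": {"plan": [0,0,0,0,0,-0.118,0,0,0,0,0,-0.118,0,0,0,0,0,-0.118,0,0,0,0,0,0,0,0,0,0,0,0]}}

```text
time_s: 2.87
ee_pos: [407.1, -193.1, 178.0]
ee_rot: [180.0, 0.0, 64.7]
force: [0.8, 0.2, 0.5]
gripper_width: 60.2
gripper_force: 0.0
```

Call:
{"name": "step_arm", "arguments": {"plan": [0,0,3,0,0,0,0,0,3,0,0,0,0,0,3,0,0,0,0,0,2,0,0,0,0,0,1,0,0,0]}}

```text
time_s: 3.28
ee_pos: [405.4, -192.3, 55.5]
ee_rot: [-179.7, -0.0, 64.7]
force: [0.0, 0.8, 0.4]
gripper_width: 59.8
gripper_force: 0.0
```

Call:
{"name": "step_arm", "arguments": {"plan": [0,0,0,0,0,0,0,0,0,0,0,0,0,0,0,0,0,0,0,0,0,0,0,0,0,0,0,0,0,0], "hand": 0, "newtons": 30}}

```text
time_s: 3.7
ee_pos: [407.7, -193.4, 58.9]
ee_rot: [179.9, 0.0, 64.8]
force: [0.1, -0.6, -0.5]
gripper_width: 29.7
gripper_force: 0.0
```

Call:
{"name": "step_arm", "arguments": {"plan": [0,0,0,0,0,0,0,0,0,0,0,0,0,0,0,0,0,0]}}

```text
time_s: 3.95
ee_pos: [406.6, -192.9, 58.4]
ee_rot: [-180.0, 0.0, 64.8]
force: [-3.0, 0.7, 5.4]
gripper_width: 18.4
gripper_force: 30.0
```

Call:
{"name": "step_arm", "arguments": {"plan": [0,0.2,0,0,0,0,0,0.2,0,0,0,0,0,0.2,0,0,0,0,0,0,0,0,0,0]}}

```text
time_s: 4.28
ee_pos: [412.0, -195.2, 58.4]
ee_rot: [-179.9, -0.0, 64.8]
force: [-2.4, 1.7, 6.9]
gripper_width: 18.3
gripper_force: 30.0
```

Call:
{"name": "step_arm", "arguments": {"plan": [0,0.1,0,0,0,0,0,0.1,0,0,0,0,0,0,0,0,0,0]}}

```text
time_s: 4.53
ee_pos: [413.6, -195.9, 58.4]
ee_rot: [-179.9, -0.0, 64.8]
force: [-3.7, 3.0, 7.1]
gripper_width: 18.1
gripper_force: 30.0
```

Call:
{"name": "step_arm", "arguments": {"plan": [0,0.1,0,0,0,0,0,0.1,0,0,0,0,0,0,0,0,0,0]}}

```text
time_s: 4.78
ee_pos: [415.4, -196.7, 58.4]
ee_rot: [-179.9, -0.0, 64.8]
force: [-3.9, 2.8, 7.0]
gripper_width: 18.0
gripper_force: 30.0
```

Call:
{"name": "step_arm", "arguments": {"plan": [0,0.1,0,0,0,0,0,0.1,0,0,0,0,0,0,0,0,0,0]}}

```text
time_s: 5.03
ee_pos: [415.7, -196.9, 58.4]
ee_rot: [-179.7, -0.0, 64.8]
force: [-7.3, 4.9, 10.6]
gripper_width: 17.9
gripper_force: 30.0
```

Call:
{"name": "step_arm", "arguments": {"plan": [0,0.15,0,0,0,0,0,0,0,0,0,0,0,0,0,0,0,0]}}

```text
time_s: 5.28
ee_pos: [415.8, -196.9, 58.3]
ee_rot: [-179.5, -0.0, 64.8]
force: [-8.9, 5.5, 14.3]
gripper_width: 18.3
gripper_force: 30.0
```

Call:
{"name": "step_arm", "arguments": {"plan": [0,-0.9,0,0,0,0,0,-0.9,0,0,0,0,0,-0.9,0,0,0,0,0,-0.9,0,0,0,0,0,-0.4,0,0,0,0]}}

```text
time_s: 5.7
ee_pos: [385.7, -183.6, 58.6]
ee_rot: [179.5, 0.1, 64.9]
force: [6.7, -5.9, -5.7]
gripper_width: 18.2
gripper_force: 30.0
```

Call:
{"name": "step_arm", "arguments": {"plan": [0,0,0,0,0,0,0,0,0,0,0,0,0,0,0,0,0,0]}}

```text
time_s: 5.95
ee_pos: [385.0, -183.3, 58.6]
ee_rot: [179.7, 0.1, 64.9]
force: [1.8, -4.1, -1.0]
gripper_width: 18.2
gripper_force: 30.0
```

Call:
{"name": "step_arm", "arguments": {"plan": [0,-0.35,0,0,0,0,0,-0.3,0,0,0,0,0,0,0,0,0,0,0,0,0,0,0,0]}}

```text
time_s: 6.28
ee_pos: [379.7, -181.0, 58.6]
ee_rot: [179.6, 0.1, 64.9]
force: [3.4, -5.5, -3.2]
gripper_width: 18.4
gripper_force: 30.0
```

Run:
```python
from h import *
F={n:viewer.grab_frame(n) for n in('side','top')}
a=cv2.resize(F['top']['img'][240:320,260:360],(500,400),interpolation=2)
b=cv2.resize(F['side']['img'][200:300,340:440],(400,400),interpolation=2)
cv2.imwrite('pics/c1.png',cv2.resize(cv2.hconcat([a,b])[:,:,::-1],(800,356)))
```

```text
(no output)
```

View pics/c1.png

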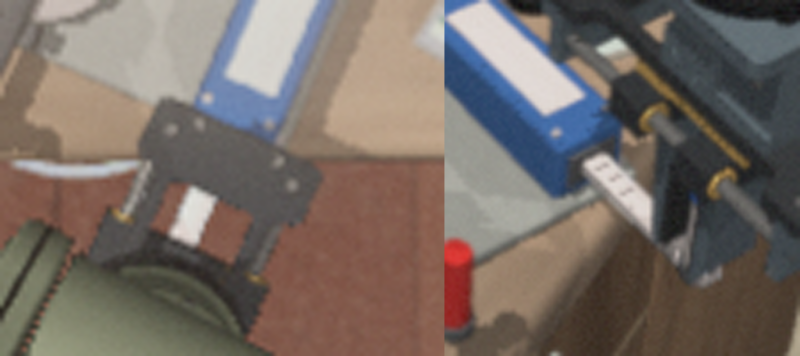

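The top and side views show the post gripped, with three black lines visible and the bar at about 39 mm by measured travel. I'll let go.

Call:
{"name": "step_arm", "arguments": {"plan": [0,0,0,0,0,0,0,0,0,0,0,0,0,0,0,0,0,0,0,0,0,0,0,0,0,0,0,0,0,0], "hand": 5.5}}

```text
time_s: 6.8
ee_pos: [376.8, -178.7, 57.8]
ee_rot: [-180.0, -0.0, 64.8]
force: [0.4, 0.5, 0.1]
gripper_width: 48.5
gripper_force: 0.0
```

Call:
{"name": "step_arm", "arguments": {"plan": [0,0,-1,0,0,0,0,0,-2,0,0,0,0,0,-3,0,0,0,0,0,-3,0,0,0,0,0,-2,0,0,0]}}

```text
time_s: 7.22
ee_pos: [377.6, -179.2, 170.3]
ee_rot: [179.8, 0.0, 64.9]
force: [0.7, 0.4, 0.2]
gripper_width: 54.9
gripper_force: 0.0
```

Call:
{"name": "step_arm", "arguments": {"plan": [-4.1,0,0,0,0,0,-4.1,0,0,0,0,0,-4.1,0,0,0,0,0,0,0,0,0,0,0]}}

```text
time_s: 7.55
ee_pos: [322.7, -295.5, 168.3]
ee_rot: [179.9, 0.2, 64.5]
force: [0.4, -0.2, 0.5]
gripper_width: 54.8
gripper_force: 0.0
```

Run:
```python
from h import *
F={n:viewer.grab_frame(n) for n in('side','top')}
a=cv2.resize(F['top']['img'][240:320,260:360],(500,400),interpolation=2)
b=cv2.resize(F['side']['img'][210:290,370:450],(400,400),interpolation=2)
cv2.imwrite('pics/c2.png',cv2.resize(cv2.hconcat([a,b])[:,:,::-1],(800,356)))
r={}
for k,z in(('drawbar_post',65),('lever_knob',65),('lever',10),('pawl',33)):
  for n,f in F.items():
    for d in viewer.pinpoint(k,f)[:2]: print(k,n,round(d['score'],2),np.round(d['location'],1),np.round(atz(f,d['location'],z),1))
```

```text
drawbar_post side 0.58 [414.4 259.3] [ 378.7 -183.6   65. ]
drawbar_post top 0.66 [295.6 306.9] [ 380.5 -182.    65. ]
lever_knob side 0.67 [342.9 279.8] [456.8 -81.8  65. ]
lever_knob top 0.75 [249.8 271.2] [453.7 -87.1  65. ]
lever side 0.68 [309.2 261.4] [ 553.6 -125.    10. ]
lever top 0.91 [269.9 225.9] [ 552.  -123.7   10. ]
lever top 0.69 [360.  245.7] [ 507.  -324.7   10. ]
pawl side 0.54 [294.4 239. ] [ 595.1 -139.    33. ]
pawl top 0.5 [279.  204.8] [ 596.6 -145.1   33. ]
```

View pics/c2.png

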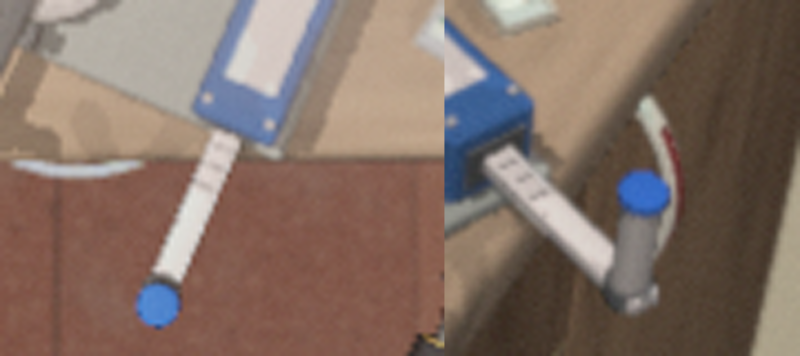

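The blue cap is at top (296,307). Three dark lines show on the bar, the nearest about 9–10 mm outside the mouth. I'll check with a colour profile along the bar for the red line.

Run:
```python
from h import *
fs=[viewer.grab_frame('side')]
f=fs[0]
c=f['img'][225:275,365:425]
cv2.imwrite('pics/c3.png',cv2.resize(c[:,:,::-1],(720,600),interpolation=cv2.INTER_NEAREST))
```

```text
(no output)
```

View pics/c3.png

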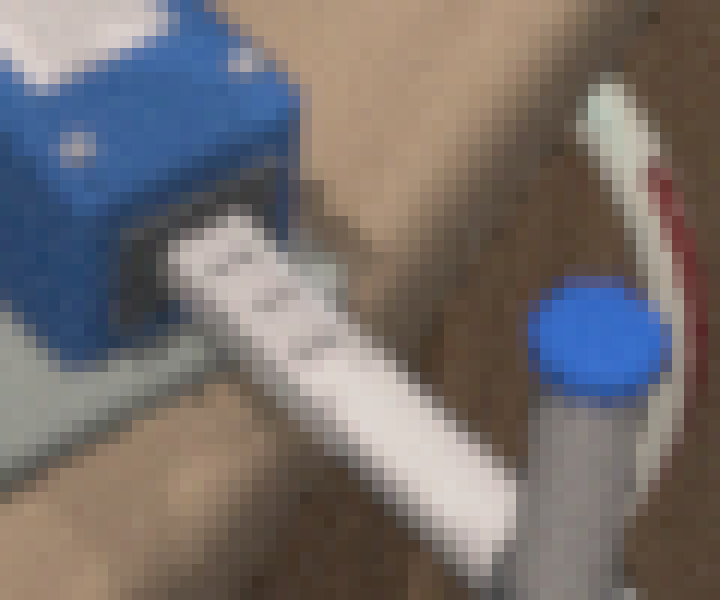

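Run:
```python
from h import *
fs=viewer.grab_frame('side');ft=viewer.grab_frame('top')
ax=np.array([-.906,.423])
P=lambda f,x,y,z:atz(f,[x,y],z)[:2]
S=lambda x,y:(365+x/12-.5,225+y/12-.5)
T=lambda x,y:(260+x/4.444-.5,240+y/4.444-.5)
post=np.array([380,-182.])
q=lambda n,p:print(n,np.round(p,1),'dist to post',round((post-p)@ax,1))
q('edge top L',P(ft,*T(195,112),50));q('edge top R',P(ft,*T(275,140),50))
q('edge side L',P(fs,*S(110,215),50));q('edge side R',P(fs,*S(297,100),50))
for p in[(228,262),(278,298),(325,340)]: q('line',P(fs,*S(*p),34))
q('bar start',P(fs,*S(207,227),34))
q('capside',P(fs,*S(597,325),86));q('captop',P(ft,*T(158,303),86))
q('plate corner front side L',P(fs,*S(0,480),10))
```

```text
edge top L [ 466.4 -198.3] dist to post 85.2
edge top R [ 453.  -236.3] dist to post 89.1
edge side L [ 461.7 -194.4] dist to post 79.3
edge side R [ 449.5 -230.5] dist to post 83.4
line [ 448.7 -209.3] dist to post 73.8
line [ 438.9 -206.8] dist to post 63.8
line [ 429. -203.] dist to post 53.3
bar start [ 454.8 -214. ] dist to post 81.3
capside [ 380.1 -180.4] dist to post -0.6
captop [ 381.4 -181.4] dist to post 1.0
plate corner front side L [ 465.6 -172.3] dist to post 73.5
```

The bar line distances (74/64/53 mm against 75/65/55 expected) and the end-stop datum agree on about 39–40 mm, so the drawbar is done. Now the lever: turn the tool to yaw 156 and go over the knob.

Call:
{"name": "step_arm", "arguments": {"plan": [0,0,0,0,0,-0.123,0,0,0,0,0,-0.123,0,0,0,0,0,-0.123,0,0,0,0,0,-0.123,0,0,0,0,0,-0.123]}}

```text
time_s: 8.62
ee_pos: [324.9, -290.3, 168.0]
ee_rot: [180.0, 0.0, 100.4]
force: [0.4, 0.4, -0.2]
gripper_width: 54.8
gripper_force: 0.0
```

Call:
{"name": "step_arm", "arguments": {"plan": [0,0,0,0,0,-0.123,0,0,0,0,0,-0.123,0,0,0,0,0,-0.123,0,0,0,0,0,-0.123,0,0,0,0,0,-0.123]}}

```text
time_s: 9.03
ee_pos: [324.9, -290.3, 168.0]
ee_rot: [-180.0, 0.0, 135.7]
force: [-0.2, -0.8, -0.4]
gripper_width: 54.9
gripper_force: 0.0
```

Call:
{"name": "step_arm", "arguments": {"plan": [0,0,0,0,0,-0.123,0,0,0,0,0,-0.123,0,0,0,0,0,-0.123,0,0,0,0,0,0,0,0,0,0,0,0]}}

```text
time_s: 9.45
ee_pos: [324.9, -290.3, 168.0]
ee_rot: [-180.0, 0.0, 156.3]
force: [-0.3, 0.3, -0.6]
gripper_width: 55.0
gripper_force: 0.0
```

Call:
{"name": "step_arm", "arguments": {"plan": [-0.53,3.5,0,0,0,0,-0.53,3.5,0,0,0,0,-0.53,3.5,0,0,0,0,-0.53,3.5,0,0,0,0,-0.53,3.5,0,0,0,0]}}

```text
time_s: 9.87
ee_pos: [419.7, -139.0, 168.1]
ee_rot: [-180.0, 0.0, 156.3]
force: [1.0, -0.9, 0.6]
gripper_width: 55.0
gripper_force: 0.0
```

Call:
{"name": "step_arm", "arguments": {"plan": [-0.53,3.5,0,0,0,0,-0.53,3.5,0,0,0,0,0,0,0,0,0,0,0,0,0,0,0,0]}}

```text
time_s: 10.2
ee_pos: [457.3, -79.3, 167.8]
ee_rot: [-180.0, -0.0, 156.6]
force: [-0.3, -0.7, 0.0]
gripper_width: 54.9
gripper_force: 0.0
```

Call:
{"name": "step_arm", "arguments": {"plan": [0,-0.4,3,0,0,0,0,0,3,0,0,0,0,0,2.5,0,0,0,0,0,1.5,0,0,0,0,0,0.8,0,0,0]}}

```text
time_s: 10.62
ee_pos: [452.9, -85.1, 58.0]
ee_rot: [-179.9, -0.2, 156.3]
force: [0.1, -0.1, -0.1]
gripper_width: 54.8
gripper_force: 0.0
```

Call:
{"name": "step_arm", "arguments": {"plan": [0,0,0,0,0,0,0,0,0,0,0,0,0,0,0,0,0,0,0,0,0,0,0,0], "hand": 0, "newtons": 30}}

```text
time_s: 10.95
ee_pos: [455.9, -84.7, 61.1]
ee_rot: [180.0, 0.2, 156.4]
force: [0.6, 1.0, 0.5]
gripper_width: 31.1
gripper_force: 0.0
```

Call:
{"name": "step_arm", "arguments": {"plan": [0,0,0,0,0,0,0,0,0,0,0,0,0,0,0,0,0,0,0,0,0,0,0,0]}}

```text
time_s: 11.28
ee_pos: [455.7, -83.7, 60.5]
ee_rot: [179.9, 0.1, 156.4]
force: [-0.7, 4.0, 2.8]
gripper_width: 15.1
gripper_force: 30.0
```

Call:
{"name": "step_arm", "arguments": {"plan": [0,0.25,0,0,0,0.025,0,0.25,0,0,0,0.025,0,0.25,0,0,0,0.025,0,0,0,0,0,0]}}

```text
time_s: 11.62
ee_pos: [458.1, -78.7, 60.5]
ee_rot: [-179.8, 0.1, 152.3]
force: [-3.4, -6.4, 5.0]
gripper_width: 15.3
gripper_force: 30.0
```

Call:
{"name": "step_arm", "arguments": {"plan": [0,0.25,0,0,0,0.025,0,0,0,0,0,0]}}

```text
time_s: 11.78
ee_pos: [459.2, -76.5, 60.5]
ee_rot: [-179.8, 0.1, 150.9]
force: [-2.8, -6.0, 5.7]
gripper_width: 15.7
gripper_force: 30.0
```

Call:
{"name": "step_arm", "arguments": {"plan": [0,0.25,0,0,0,0.025,0,0,0,0,0,0]}}

```text
time_s: 11.95
ee_pos: [460.4, -74.4, 60.5]
ee_rot: [-179.8, 0.1, 149.4]
force: [-3.2, -4.6, 6.1]
gripper_width: 15.2
gripper_force: 30.0
```

Call:
{"name": "step_arm", "arguments": {"plan": [0,0.25,0,0,0,0.025,0,0,0,0,0,0]}}

```text
time_s: 12.12
ee_pos: [461.6, -72.2, 60.4]
ee_rot: [-179.8, 0.1, 148.0]
force: [-3.4, -6.2, 5.4]
gripper_width: 15.6
gripper_force: 30.0
```

Call:
{"name": "step_arm", "arguments": {"plan": [0,0.25,0,0,0,0.025,0,0,0,0,0,0]}}

```text
time_s: 12.28
ee_pos: [462.7, -70.5, 60.4]
ee_rot: [-179.8, 0.1, 146.6]
force: [-4.0, -7.3, 5.5]
gripper_width: 15.0
gripper_force: 30.0
```

Call:
{"name": "step_arm", "arguments": {"plan": [0,0.25,0,0,0,0.025,0,0,0,0,0,0]}}

```text
time_s: 12.45
ee_pos: [463.6, -69.1, 60.4]
ee_rot: [-179.7, 0.1, 145.2]
force: [-5.5, -10.9, 6.6]
gripper_width: 15.2
gripper_force: 30.0
```

Call:
{"name": "step_arm", "arguments": {"plan": [0,0.25,0,0,0,0.025,0,0,0,0,0,0]}}

```text
time_s: 12.62
ee_pos: [465.2, -66.8, 60.4]
ee_rot: [-179.7, 0.1, 143.7]
force: [-3.2, -7.6, 5.9]
gripper_width: 15.6
gripper_force: 30.0
```

Call:
{"name": "step_arm", "arguments": {"plan": [0,0.25,0,0,0,0.025,0,0,0,0,0,0]}}

```text
time_s: 12.78
ee_pos: [466.9, -64.3, 60.4]
ee_rot: [-179.8, 0.1, 142.2]
force: [-4.9, -8.0, 4.3]
gripper_width: 15.2
gripper_force: 30.0
```

Click 1 felt at about 18 mm of travel, which fits the pawl estimate. Continuing.

Call:
{"name": "step_arm", "arguments": {"plan": [0,0.25,0,0,0,0.025,0,0.25,0,0,0,0.025,0,0.25,0,0,0,0.025,0,0.25,0,0,0,0.025,0,0,0,0,0,0]}}

```text
time_s: 13.2
ee_pos: [473.3, -56.5, 60.4]
ee_rot: [-179.8, 0.1, 136.5]
force: [-3.9, -7.5, 5.4]
gripper_width: 15.4
gripper_force: 30.0
```

Call:
{"name": "step_arm", "arguments": {"plan": [0,0.25,0,0,0,0.025,0,0,0,0,0,0]}}

```text
time_s: 13.37
ee_pos: [474.7, -54.9, 60.4]
ee_rot: [-179.8, 0.1, 135.1]
force: [-4.1, -7.6, 6.9]
gripper_width: 15.2
gripper_force: 30.0
```

Call:
{"name": "step_arm", "arguments": {"plan": [0,0.25,0,0,0,0.025,0,0,0,0,0,0]}}

```text
time_s: 13.53
ee_pos: [476.0, -53.4, 60.4]
ee_rot: [-179.7, 0.1, 133.7]
force: [-5.8, -9.7, 7.4]
gripper_width: 15.6
gripper_force: 30.0
```

Call:
{"name": "step_arm", "arguments": {"plan": [0,0.25,0,0,0,0.025,0,0,0,0,0,0]}}

```text
time_s: 13.7
ee_pos: [477.1, -52.4, 60.3]
ee_rot: [-179.6, 0.1, 132.3]
force: [-6.8, -11.9, 7.9]
gripper_width: 15.7
gripper_force: 30.0
```

Call:
{"name": "step_arm", "arguments": {"plan": [0,0.25,0,0,0,0.025,0,0,0,0,0,0]}}

```text
time_s: 13.87
ee_pos: [479.4, -50.3, 60.4]
ee_rot: [-179.7, 0.1, 130.8]
force: [-5.4, -8.4, 6.3]
gripper_width: 15.6
gripper_force: 30.0
```

Call:
{"name": "step_arm", "arguments": {"plan": [0,0.25,0,0,0,0.025,0,0.25,0,0,0,0.025,0,0.25,0,0,0,0.025,0,0.25,0,0,0,0.025,0,0,0,0,0,0]}}

```text
time_s: 14.28
ee_pos: [487.6, -43.3, 60.3]
ee_rot: [-179.7, 0.1, 125.0]
force: [-4.8, -5.7, 8.4]
gripper_width: 15.4
gripper_force: 30.0
```

Call:
{"name": "step_arm", "arguments": {"plan": [0,0.25,0,0,0,0.025,0,0,0,0,0,0]}}

```text
time_s: 14.45
ee_pos: [489.3, -42.0, 60.3]
ee_rot: [-179.7, 0.1, 123.6]
force: [-6.0, -6.1, 8.5]
gripper_width: 15.7
gripper_force: 30.0
```

Call:
{"name": "step_arm", "arguments": {"plan": [0,0.25,0,0,0,0.025,0,0,0,0,0,0]}}

```text
time_s: 14.62
ee_pos: [490.9, -40.9, 60.3]
ee_rot: [-179.6, 0.0, 122.2]
force: [-7.1, -7.7, 8.6]
gripper_width: 15.2
gripper_force: 30.0
```

Call:
{"name": "step_arm", "arguments": {"plan": [0,0.25,0,0,0,0.025,0,0,0,0,0,0]}}

```text
time_s: 14.78
ee_pos: [492.6, -39.6, 60.3]
ee_rot: [-179.6, 0.0, 120.8]
force: [-7.4, -6.2, 8.8]
gripper_width: 15.6
gripper_force: 30.0
```

Call:
{"name": "step_arm", "arguments": {"plan": [0,0.25,0,0,0,0.025,0,0,0,0,0,0]}}

```text
time_s: 14.95
ee_pos: [494.4, -38.4, 60.3]
ee_rot: [-179.6, 0.0, 119.4]
force: [-7.7, -7.6, 10.1]
gripper_width: 15.0
gripper_force: 30.0
```

Call:
{"name": "step_arm", "arguments": {"plan": [0,0.2,0,0,0,0.02,0,0,0,0,0,0]}}

```text
time_s: 15.12
ee_pos: [497.0, -36.9, 60.3]
ee_rot: [-179.7, 0.0, 118.2]
force: [-7.1, -4.1, 8.4]
gripper_width: 15.0
gripper_force: 30.0
```

Call:
{"name": "step_arm", "arguments": {"plan": [0,0.2,0,0,0,0.02,0,0,0,0,0,0]}}

```text
time_s: 15.28
ee_pos: [498.9, -35.7, 60.3]
ee_rot: [-179.7, 0.0, 117.0]
force: [-6.5, -4.9, 8.3]
gripper_width: 15.0
gripper_force: 30.0
```

Call:
{"name": "step_arm", "arguments": {"plan": [0,0.2,0,0,0,0.02,0,0.2,0,0,0,0.02,0,0,0,0,0,0,0,0,0,0,0,0,0,0,0,0,0,0]}}

```text
time_s: 15.7
ee_pos: [502.9, -33.6, 60.4]
ee_rot: [-179.8, 0.0, 114.7]
force: [-5.8, -2.4, 7.9]
gripper_width: 15.4
gripper_force: 30.0
```

Run:
```python
from h import *
f=viewer.grab_frame('top');g=viewer.grab_frame('side')
a=cv2.resize(f['img'][140:340,200:400],(400,400));b=cv2.resize(g['img'][160:340,220:440],(400,327));b=cv2.copyMakeBorder(b,0,73,0,0,0)
cv2.imwrite('pics/c4.png',cv2.hconcat([a,b])[:,:,::-1])
for k,z in(('drawbar_post',65),('lever_knob',65)):
  for n,h in(('top',f),('side',g)):
    for d in viewer.pinpoint(k,h)[:1]: print(k,n,d['score'],np.round(atz(h,d['location'],z),1))
```

```text
drawbar_post top 0.8 [ 383.  -176.3   65. ]
lever_knob top 0.6 [ 676.6 -136.3   65. ]
lever_knob side 0.8 [505.9 -34.8  65. ]
```

View pics/c4.png

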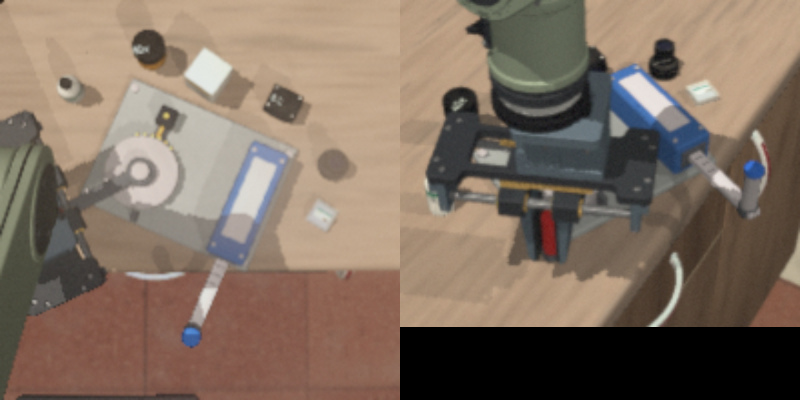

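The knob is held between the fingers (side view, about (545,235) in the crop), roughly 8.5 mm past click 3. The drawbar and the bystanders are unmoved. I'll hold briefly and hand in.

Call:
{"name": "step_arm", "arguments": {"plan": [0,0,0,0,0,0,0,0,0,0,0,0,0,0,0,0,0,0,0,0,0,0,0,0,0,0,0,0,0,0]}}

```text
time_s: 16.42
ee_pos: [502.7, -33.7, 60.4]
ee_rot: [-179.8, 0.0, 114.7]
force: [-4.3, -3.3, 8.0]
gripper_width: 15.3
gripper_force: 30.0
```

```bash
python3 -c "
from h import *
print(sensors.state()['ee_pos']);print(env.job_done())"
```

```text
[502.72257052 -33.65816305  60.38395651]
the job is handed in; nothing more can be done
None
```

I handed the job in at about 16 s; no verdict came back. By my measurements the drawbar was let go about 39 mm out (red line at 40), the lever is held about 8.5 mm past the third click and short of the fourth, and no bystander was touched.

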